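Find the vial well that gives way

ROBOT

A 6-joint arm with a two-finger parallel gripper is mounted at the origin on the work surface; the furniture and walls round the work are solid. World frame = base frame: x ahead of the robot, y to its left, z up, the work surface at z = 0. Lengths are in mm, angles in rad, forces in N, time in s.
With the tool pointing down it reaches from about 275 to 750 mm from the base axis. Payload 10.2 kg.
Tool frame: the origin (TCP) lies at the very end of the fingers, on their centre line; the grasp point (between the pads) lies 19 mm behind it; x points along the fingers, y is the direction in which the jaws open and shut, and the axes are right-handed (so a half turn about x gives the same grasp; the last joint's range is limited). The gripper opens to 85 mm and grips with 20 to 120 N. Pads are 22 mm wide; open, the fingers measure 114 mm over their backs; the gripper's body (76 mm by 85 mm) begins 54 mm behind the grasp point. The pads swing forward as they close: fully open they stand 13 mm farther back than shut.
Start: joints at [0.971, 0.313, 1.498, -0, 1.331, -0.223], TCP at [193.185, 488.171, 231.294] pointing down, gripper open.
Joint ranges: [-2.94, 2.94], [-0.97, 2.17], [0.19, 2.56], [-1.23, 4.37], [0.02, 3.11], [-2.88, 2.88]. Speed limits (rad/s): [2.39, 2.39, 3.01, 3.14, 3.14, 3.14].

INTERFACE

Orientations are given as a unit quaternion [w, x, y, z].
In Python, from rig import ctrl gives the robot as it stands. The module is installed in compiled form; this text tells all that it offers.
- The arm moves only by the tool move_arm, never from a script. Its argument "targets" is a list that holds one entry, the list of rows, each a list of 7 numbers: the opening, from 0 (shut) to 1 (fully open), then the shift along the tool's x, y, z each as a share of 150 mm, from -1 to 1, then the turn, a rotation vector about the tool's x, y, z each as a share of 60 degrees, from -1 to 1. A call has 1 to 5 rows; each row shifts and turns the commanded pose from where the row before left it, along the tool's axes as they then stand; what a row does not reach is not made up. A row lasts 1/10 s, in which the tool goes at most 50 mm and 8.59 degrees, less where a joint would pass 70% of its speed; a pose out of reach is approached as far as the arm can. A call with a number of a shift or a turn outside -1 to 1 is refused whole. A call with a gripper value outside its range is refused whole. The fingers move at their own pace and stop on an object; "force" is the grip in N (left out, the last holds). Time passes only in rows, so rows that do not move let the fingers close. It gives the time, the measured TCP pose, the force and the opening at its end, in the units of the state.
- ctrl.sense(): the state, without advancing time (a new reading comes with each control period).
- ctrl.capture(name): name is "side" or "top"; returns the picture (384x512x3 uint8, red, green, blue); there is no depth.
- ctrl.calibration(name): a dict with "camera_matrix" (3x3 intrinsics, pixels), "extrinsics" (4x4, takes a point from world to camera coordinates). Camera axes: x right, y down, z forward; pixel columns grow to the right and rows downward; lengths in mm; the calibration is good to about 2 mm. A picture is of the moment at which its call begins. calibration takes no time and is no camera call.
- ctrl.finish_job(): hands the job in, once; it reports no verdict.
Trained networks look in the newest picture that a camera, given by its name, has taken for a name from the list of things; names that differ only in an ending like _2 or _b are one class to them, and where a whole thing is asked for, a point or a joint stands for the part that bears it (a point fixed in the world has none). Each returns a list of dicts, best first, with "confidence" (0 to 1); they miss things now and then, are a little off and sometimes report something else, mostly with a low value. They report only what shows in the picture. A call takes as long as a camera call. They do not tell look-alikes from the thing itself.
- ctrl.recognise(label, camera): "point" ([row, column] in pixels, amid what is visible of it).
- ctrl.cut_out(label, camera): "pixels" (384x512 bool, what is visible of it) and "point" ([row, column] in pixels, amid what is visible of it).
The state is a dict: "time_s": time; "joints": joint angles; "dq": joint speeds; "tau": joint torques, N m; "eef_pos": TCP position; "ee_rot": TCP orientation; "force": force on the tool from outside, world axes, zero at the start; "wrist_torque": the same for the moment, N m; "grip_width": opening from 0.0 (shut) to 1.0 (fully open).
Only numpy, scipy, OpenCV 4.12 (cv2) and the standard library are available. Lean on these libraries where they do the work, as an engineer would, in place of code of your own. Each camera call takes 0.05 s, during which the arm holds its last target.

TASK

The brown vial stands too high in the aluminium rack, on a clamped well floor. Take it out and find by feel which of the three empty wells has the floor that gives way under a firm push (the floors look alike), press the vial fully home in that well and let go. Keep the vial upright, leave the red-capped bottle in its well and do not disturb the other things.

Things in the scene. Friction and masses are not known exactly. Their poses are not given: they have to be found in the camera images.
- rack: Fixed aluminium vial rack with blue end cheeks: block 66 x 276 mm, 62 mm high (304 mm long over its feet). Origin at the centre of its underside, z up; y runs along its row of five round wells (at y = -104, -52, 0, 52, 104 mm, x = 0), x across it. Wells are 39 mm wide with a 2 mm chamfer. Each has a black floor disc 26 mm below the rack's top.
- well1 (a point): Centre of the mouth of well 1, at the rack's top (62 mm above the worktop), at y = -104 mm in the rack's frame. Four of the five floors are clamped and do not yield; the fifth looks the same but is held only by friction: it bears the vial's weight, slides down under a push of about 6 N by 22 mm to a hard stop 48 mm below the rack's top, and stays down.
- well2 (a point): Centre of the mouth of well 2, at the rack's top (62 mm above the worktop), at y = -52 mm in the rack's frame. The floors under the brown vial at the start and under the red-capped bottle are clamped; the sliding floor is in one of the three empty wells, not always the same one.
- well3 (a point): Centre of the mouth of well 3, at the rack's top (62 mm above the worktop), at y = 0 mm in the rack's frame.
- well4 (a point): Centre of the mouth of well 4, at the rack's top (62 mm above the worktop), at y = 52 mm in the rack's frame.
- well5 (a point): Centre of the mouth of well 5, at the rack's top (62 mm above the worktop), at y = 104 mm in the rack's frame.
- vial_mid (a point): Loose brown vial, black cap, 80 mm tall, 45 g: body 34 mm wide, narrowing above to the cap (25.6 mm wide, from 66 to 80 mm up). Point on its axis 40 mm above its underside; z up. It starts upright in a well, top 54 mm above the rack's top; fully home, 32 mm above. So grip it high, 66 to 70 mm above its underside, fingers closing across the row.
- redcap_mid (a point): White bottle with a red cap, 35 mm wide, 74 mm tall, standing loose in another well, to be left alone. Point on its axis 37 mm above its underside.
- beaker_mid (a point): Glass beaker, 70 mm wide, 92 mm tall, loose, bystander in front of the rack. The point is at its centre.
- tape: Roll of masking tape lying flat, 104 mm wide, 25 mm high, loose, bystander. Origin at the centre of its underside.
Things that resemble listed ones, but are neither listed nor needed, are in the scene too. What is shaped like the part that bears vial_mid but orange is not meant.

How it is judged (in metres and radians):
On the way:
1. the brown vial is lifted clear out of its well (z of vial_mid in the frame of rack above 0.107 m), for 0.1 s.
At the end, for the whole second after the job is handed in: The brown vial stands upright (within 0.12 rad) in a well of the rack, its axis within 6 mm of the well's centre, and fully home: its mid-point at most 57.5 mm above the rack's underside (54 mm when the floor is on its stop) (z of vial_mid in the frame of rack between 0.045 and 0.0575 m and angle between vial_mid's own z axis and vertical below 0.12 rad and (horizontal distance between vial_mid and well1 below 0.006 m or horizontal distance between vial_mid and well2 below 0.006 m or horizontal distance between vial_mid and well3 below 0.006 m or horizontal distance between vial_mid and well4 below 0.006 m or horizontal distance between vial_mid and well5 below 0.006 m)); the robot touches nothing.
It fails at once if the vial is tipped by more than 0.7 rad (angle between vial_mid's own z axis and vertical above 0.7 rad).
It fails at once if the red-capped bottle is moved by more than 15 mm (distance of redcap_mid from where it was at the start of the episode above 0.015 m).
It fails at once if the beaker or the tape is moved by more than 30 mm (distance of any of beaker_mid, tape from where it was at the start of the episode above 0.03 m).
It also fails if it takes over 58 s, if anything falls off the work surface, if the arm or the gripper's body presses on something with over 40 N, if the wrist force passes 120 N, or if a joint passes its speed limit or range.

## Working session

There is one attempt and no reset: what is moved stays moved. The work goes in short steps, Python scripts to look and compute and a tool call to move; the robot and the scene stay as the last step left them, time stands still between calls to the robot, and variables do not carry over. Pictures are saved under pics/ and viewed, and the job is handed in when it is done.

Besides the shell and the picture viewer there is one more tool, called as name(argument=value, ...), one argument or row to a line, values as JSON. move_arm: Moves the arm, as the interface text tells. Shift numbers are shares of 150 mm and turn numbers shares of 60 degrees, none past 1 either way. Its arguments: {"type":"object","properties":{"targets":{"type":"array","items":{"type":"array","items":{"type":"array","items":{"type":"number","minimum":-1,"maximum":1}}}},"force":{"type":"number"}},"required":["targets"]}

```bash
mkdir -p pics
python3 - <<'E'
from rig import ctrl
import cv2,numpy as np
for n in("side","top"):
    im=ctrl.capture(n); cv2.imwrite(f"pics/{n}0.png",im[:,:,::-1]); c=ctrl.calibration(n); print(n,np.round(c["camera_matrix"],1).tolist(),np.round(c["extrinsics"],3).tolist())
    for l in("rack","vial_mid","redcap_mid","beaker_mid","tape"):
        print(l,[(round(d["confidence"],2),np.round(d["point"]).tolist()) for d in ctrl.recognise(l,n)])
s=ctrl.sense();print(s["time_s"],s["eef_pos"],s["ee_rot"],s["force"],s["grip_width"])
E
```

```text
side [[359.5, 0.0, 258.6], [0.0, 359.5, 194.6], [0.0, 0.0, 1.0]] [[0.955, -0.297, -0.007, -444.731], [-0.211, -0.663, -0.718, 125.863], [0.208, 0.687, -0.696, 880.163], [0.0, 0.0, 0.0, 1.0]]
rack [(0.76, [190.0, 256.0])]
vial_mid [(0.77, [161.0, 284.0]), (0.71, [159.0, 252.0]), (0.63, [177.0, 290.0])]
redcap_mid [(0.78, [176.0, 258.0]), (0.41, [158.0, 189.0])]
beaker_mid [(0.66, [290.0, 232.0])]
tape [(0.67, [161.0, 187.0])]
top [[349.5, 0.0, 253.7], [0.0, 349.5, 188.2], [0.0, 0.0, 1.0]] [[-0.093, -0.996, 0.005, 26.419], [-0.97, 0.089, -0.225, 466.15], [0.224, -0.026, -0.974, 833.959], [0.0, 0.0, 0.0, 1.0]]
rack [(0.84, [192.0, 217.0])]
vial_mid [(0.68, [197.0, 211.0]), (0.66, [185.0, 211.0]), (0.53, [155.0, 204.0]), (0.45, [152.0, 231.0])]
redcap_mid [(0.75, [186.0, 235.0])]
beaker_mid [(0.87, [232.0, 361.0])]
tape [(0.62, [258.0, 141.0])]
0.6 [193.16029987 488.15831207 231.27713685] [ 0.69458258  0.13239091  0.69461331 -0.13243879] [-0.37180153 -0.31872844 -0.59361786] 0.9975608445642384
```

Run:
```python
import cv2
a=cv2.imread("pics/top0.png");b=cv2.imread("pics/side0.png")
cv2.imwrite("pics/top0c.png",cv2.resize(a[110:270,110:310],None,fx=4,fy=4)[:600]) if 0 else cv2.imwrite("pics/top0c.png",cv2.resize(a[120:270,110:310],None,fx=4,fy=4,interpolation=2))
cv2.imwrite("pics/side0c.png",cv2.resize(b[110:260,150:350],None,fx=4,fy=4,interpolation=2))
```

```text
(no output)
```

View pics/top0.png

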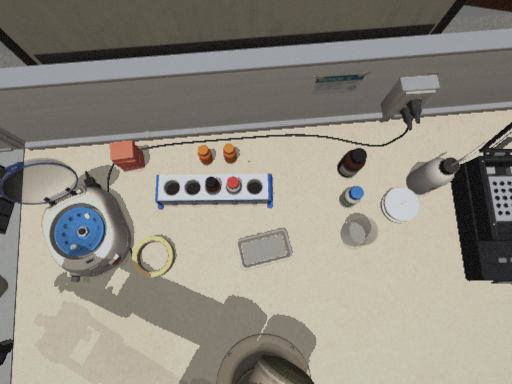

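View pics/side0.png

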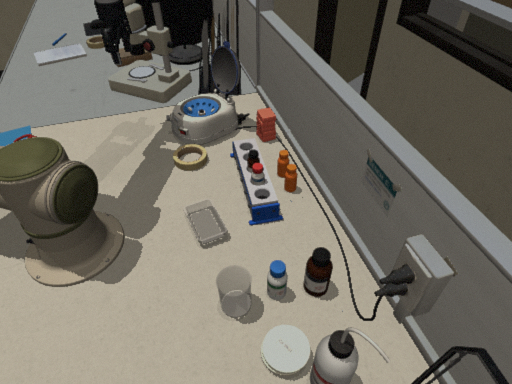

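View pics/top0c.png

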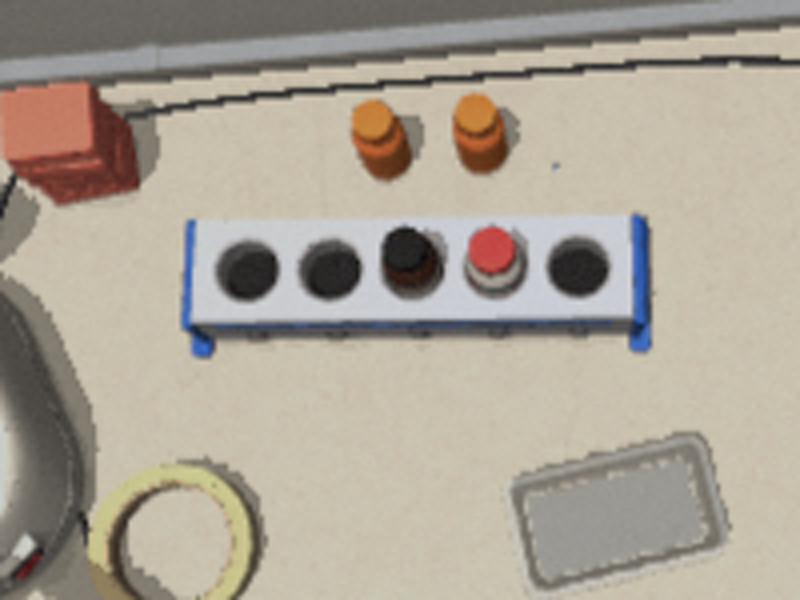

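View pics/side0c.png

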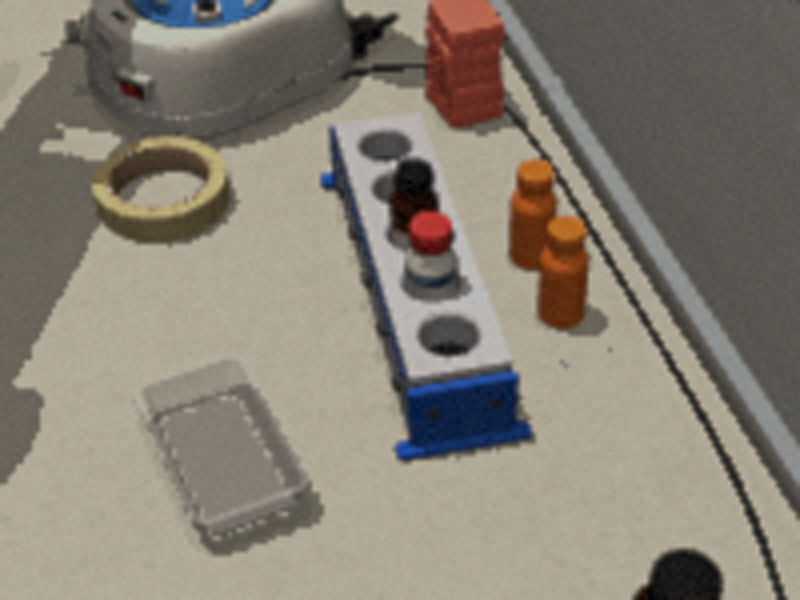

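Run:
```python
import cv2
a=cv2.imread("pics/top0.png");b=cv2.imread("pics/side0.png")
cv2.imwrite("pics/top0d.png",cv2.resize(a[165:215,150:280],None,fx=6,fy=6,interpolation=0))
cv2.imwrite("pics/side0d.png",cv2.resize(b[132:226,225:285],None,fx=6,fy=6,interpolation=0))
```

```text
(no output)
```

View pics/top0d.png

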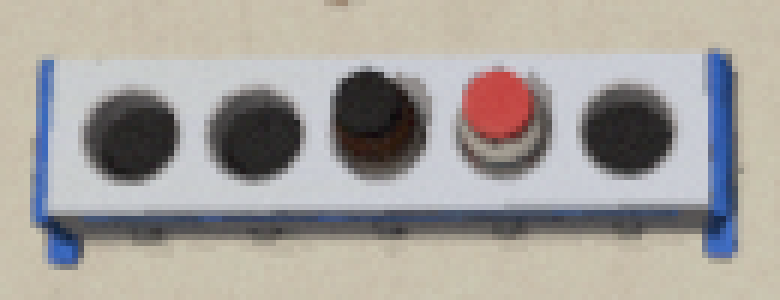

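View pics/side0d.png

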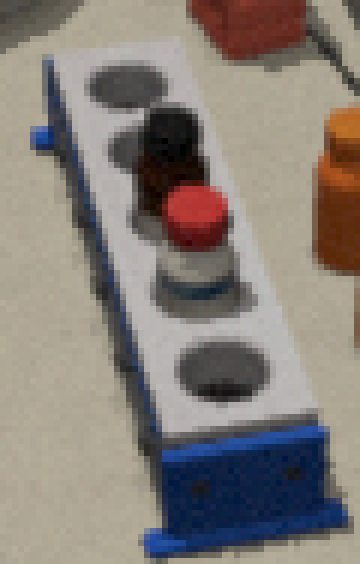

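```bash
cat > h.py <<'E'
import cv2,numpy as np
from rig import ctrl
def cal(n):
    c=ctrl.calibration(n);return np.array(c["camera_matrix"]),np.array(c["extrinsics"])
def proj(n,P):
    K,E=cal(n);p=E[:3,:3]@np.asarray(P,float).T+E[:3,3:];q=K@p;return (q[:2]/q[2]).T  # u,v
def back(n,uv,z):
    K,E=cal(n);d=np.linalg.inv(K)@np.array([uv[0],uv[1],1.]);R=E[:3,:3].T;o=-R@E[:3,3];d=R@d;return o+d*(z-o[2])/d[2]
E
python3 - <<'E'
from h import *
from scipy.optimize import least_squares
def hole(n,u0,v0,r):
    g=cv2.imread(f"pics/{n}0.png",0)[v0-r:v0+r+1,u0-r:u0+r+1]
    f=8;G=cv2.resize(g,None,fx=f,fy=f,interpolation=cv2.INTER_LINEAR)
    m=(G<155).astype(np.uint8)
    k,lab,st,c=cv2.connectedComponentsWithStats(m)
    i=lab[lab.shape[0]//2,lab.shape[1]//2]
    cs,_=cv2.findContours((lab==i).astype(np.uint8),0,1);e=cv2.fitEllipse(max(cs,key=len))
    return u0-r+(e[0][0]+.5)/f-.5,v0-r+(e[0][1]+.5)/f-.5,e[1][0]/f,e[1][1]/f
H={"top":[hole("top",172,188,11),hole("top",192,188,11),hole("top",254,187,10)],"side":[hole("side",246,146,8),hole("side",262,193,9)]}
for n in H:
    for h in H[n]: print(n,np.round(h,2),np.round(back(n,h[:2],62),1))
idx={"top":[104,52,-104],"side":[104,-104]}
def res(p,ns):
    r=[]
    for n in ns:
        P=[[p[0]-np.sin(p[2])*s,p[1]+np.cos(p[2])*s,62] for s in idx[n]]
        r.append((proj(n,P)-np.array(H[n])[:,:2]).ravel())
    return np.concatenate(r)
for ns in(["top"],["side"],["top","side"]):
    s=least_squares(res,[470,100,0],args=(ns,));print(ns,s.x,np.round(s.fun,2))
p=s.x
# corner check (block top corners) 
for n in("top","side"):
    P=[[p[0]+np.cos(p[2])*a-np.sin(p[2])*b,p[1]+np.sin(p[2])*a+np.cos(p[2])*b,62] for a,b in((33,138),(33,-138),(-33,-138),(-33,138))]
    print(n,np.round(proj(n,P),1).tolist())
for n,s in(("top",(211.3,182)),("side",(253,155))): print("cap",back(n,s,116))
E
```

```text
top [171.43 187.33  15.5   16.49] [485.8 188.8  62. ]
top [192.1  187.07  15.61  16.35] [481.7 137.2  62. ]
top [254.09 186.35  15.6   16.08] [469.3 -18.   62. ]
side [247.07 147.98  11.84  16.84] [485.1 175.1  62. ]
side [261.66 193.41  11.43  16.46] [467.7 -21.8  62. ]
['top'] [ 4.77550706e+02  8.53872511e+01 -7.98342797e-02] [-0.09 -0.01 -0.01  0.01  0.1  -0.  ]
['side'] [ 4.76643178e+02  7.81108748e+01 -9.37943101e-02] [-0.18 -1.36  0.15  1.01]
['top', 'side'] [ 4.77431841e+02  8.39493854e+01 -8.53186758e-02] [ 0.5  -0.24  0.57 -0.11  0.68  0.21 -0.75 -2.49  0.09 -0.62]
top [[159.1, 174.5], [268.1, 173.8], [268.5, 199.4], [157.6, 200.1]]
side [[254.8, 137.5], [277.6, 199.9], [251.8, 204.1], [233.4, 140.4]]
cap [476.35998164  83.16853104 116.        ]
cap [473.12956286  70.65260902 116.        ]
```

```bash
cat >> h.py <<'E'
from scipy.spatial.transform import Rotation as R
YAW=-0.0798
C=np.array([477.55,85.4]); U=np.array([-np.sin(YAW),np.cos(YAW)])
def well(s): return C+U*s
def st():
    s=ctrl.sense();q=s["ee_rot"];r=R.from_quat([q[1],q[2],q[3],q[0]]);return s,np.array(s["eef_pos"]),r
def plan(xyz=None):
    s,p,r=st();M=r.as_matrix()
    print("t",round(s["time_s"],2),"p",np.round(p,1),"F",np.round(s["force"],1),"g",round(s["grip_width"],3),"T",np.round(s["wrist_torque"],2))
    y=np.array([np.cos(YAW),np.sin(YAW),0]);x=np.array([0,0,-1.])
    for sg in(1,-1):
        T=np.column_stack([x,sg*y,np.cross(x,sg*y)])
        v=(r.inv()*R.from_matrix(T)).as_rotvec();print("turn share",np.round(v/np.radians(60),4))
    if xyz is not None:
        d=np.array(xyz)-p;print("world d",np.round(d,1),"tool share",np.round(M.T@d/150,4))
E
python3 -c "
from h import *
plan([290,200,280])"
```

```text
t 0.6 p [193.2 488.2 231.3] F [-0.4 -0.3 -0.6] g 0.998 T [0.02 0.05 0.  ]
turn share [1.2164e+00 0.0000e+00 1.0000e-04]
turn share [-1.7836e+00 -1.0000e-04  0.0000e+00]
world d [  96.8 -288.2   48.7] tool share [-0.3247 -1.5488  1.3071]
```

move_arm(
  targets=[
    [[1,-0.07,0,0,0.135,0,0],[1,-0.07,0,0,0.135,0,0],[1,-0.07,0,0,0.135,0,0],[1,-0.07,0,0,0.135,0,0],[1,-0.07,0,0,0.135,0,0]],
  ],
  force=30,
)

```text
time_s: 1.1
eef_pos: [193.2, 488.1, 284.2]
ee_rot: [0.605, 0.366, 0.605, -0.366]
force: [0.1, -0.1, -0.3]
grip_width: 1.001
```

move_arm(
  targets=[
    [[1,0,0,0,0.135,0,0],[1,0,0,0,0.135,0,0],[1,0,0,0,0.135,0,0],[1,0,0,0,0.135,0,0],[1,0,0,0,0,0,0]],
  ],
)

```text
time_s: 1.6
eef_pos: [193.2, 488.2, 283.8]
ee_rot: [-0.48, -0.519, -0.48, 0.52]
force: [-1.4, 0.1, 0.0]
grip_width: 1.005
```

```bash
python3 -c "
from h import *
plan([290,200,280])"
```

```text
t 1.6 p [193.2 488.2 283.8] F [-1.4  0.1  0. ] g 1.005 T [-0.01  0.03 -0.04]
turn share [0.0002 0.0001 0.    ]
turn share [-2.9998e+00 -0.0000e+00  1.0000e-04]
world d [  96.8 -288.2   -3.8] tool share [0.0252 0.7962 1.8636]
```

move_arm(
  targets=[
    [[1,0,0.114,0.267,0,0,0],[1,0,0.114,0.267,0,0,0],[1,0,0.114,0.267,0,0,0],[1,0,0.114,0.267,0,0,0],[1,0,0.114,0.267,0,0,0]],
  ],
)

```text
time_s: 2.1
eef_pos: [262.8, 280.3, 283.9]
ee_rot: [0.481, 0.518, 0.481, -0.518]
force: [-0.2, 0.8, -0.2]
grip_width: 0.999
```

move_arm(
  targets=[
    [[1,0,0.114,0.267,0,0,0],[1,0,0.114,0.267,0,0,0],[1,0,0,0,0,0,0]],
  ],
)

```text
time_s: 2.4
eef_pos: [292.0, 195.8, 284.0]
ee_rot: [0.48, 0.52, 0.479, -0.52]
force: [1.0, 0.2, 0.5]
grip_width: 1.004
```

```bash
python3 -c "
from h import *
plan([477,85.4,200])"
```

```text
t 2.4 p [292.  195.8 284. ] F [1.  0.2 0.5] g 1.004 T [ 0.02 -0.04  0.  ]
turn share [-0.0013  0.0006 -0.0011]
turn share [ 2.9987e+00 -1.7000e-03 -1.0000e-03]
world d [ 185.  -110.4  -84. ] tool share [0.5619 1.2881 0.6334]
```

move_arm(
  targets=[
    [[1,0.112,0.258,0.127,0,0,0],[1,0.112,0.258,0.127,0,0,0],[1,0.112,0.258,0.127,0,0,0],[1,0.112,0.258,0.127,0,0,0],[1,0.112,0.258,0.127,0,0,0]],
  ],
)

```text
time_s: 2.9
eef_pos: [477.4, 88.7, 199.0]
ee_rot: [0.481, 0.518, 0.481, -0.518]
force: [0.3, 0.9, 0.1]
grip_width: 1.0
```

move_arm(
  targets=[
    [[1,0,0,0,0,0,0],[1,0,0,0,0,0,0]],
  ],
)

```text
time_s: 3.1
eef_pos: [476.0, 89.5, 199.2]
ee_rot: [-0.48, -0.518, -0.481, 0.519]
force: [-0.1, 0.4, 0.3]
grip_width: 1.0
```

```bash
python3 -c "
from h import *
plan([477,85.4,130])
for n in('top','side'):
    im=ctrl.capture(n)[:,:,::-1]; cv2.imwrite(f'pics/{n}1.png',im)
    s,p,r=st(); q=proj(n,[p]);print(n,q)
    u,v=map(int,q[0]);cv2.imwrite(f'pics/{n}1c.png',cv2.resize(im[max(0,v-70):v+70,u-90:u+90],None,fx=4,fy=4))
"
```

```text
t 3.1 p [476.   89.5 199.2] F [-0.1  0.4  0.3] g 1.0 T [0.   0.01 0.02]
turn share [ 0.0035 -0.0002  0.0016]
turn share [-2.9965e+00 -2.5000e-03 -3.0000e-04]
world d [  1.   -4.1 -69.2] tool share [0.4611 0.0095 0.0265]
top [[203.7301601  173.01628967]]
side [[251.11370658 123.55430419]]
```

View pics/top1c.png

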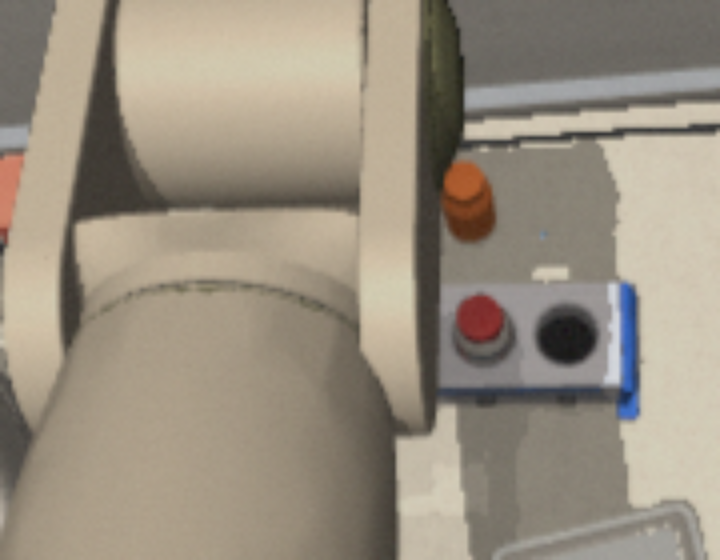

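View pics/side1c.png

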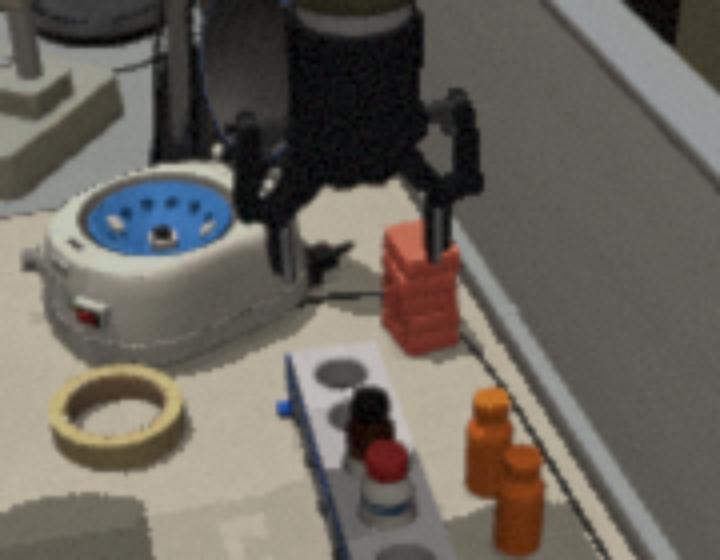

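move_arm(
  targets=[
    [[1,0.19,0.005,0.015,0,0,0],[1,0.19,0,0.015,0,0,0],[1,0.19,0,0,0,0,0],[1,0.1,0,0,0,0,0],[1,0,0,0,0,0,0]],
  ],
)

```text
time_s: 3.7
eef_pos: [475.1, 85.5, 98.6]
ee_rot: [-0.48, -0.518, -0.481, 0.519]
force: [0.5, 0.0, 0.4]
grip_width: 1.0
```

```bash
python3 -c "
from h import *
plan([476.8,84.5,85.5])
for n in('side',):
    im=ctrl.capture(n)[:,:,::-1]; cv2.imwrite(f'pics/{n}2.png',im)
    s,p,r=st(); q=proj(n,[p]);print(n,q)
    u,v=map(int,q[0]);cv2.imwrite(f'pics/{n}2c.png',cv2.resize(im[v-45:v+45,u-60:u+60],None,fx=6,fy=6))
"
```

```text
t 3.7 p [475.1  85.5  98.6] F [0.5 0.  0.4] g 1.0 T [ 0.03 -0.01  0.03]
turn share [ 0.0035 -0.      0.0022]
turn share [-2.9965e+00 -3.5000e-03 -1.0000e-04]
world d [  1.7  -1.  -13.1] tool share [0.0871 0.0122 0.0061]
side [[252.56142601 156.35092858]]
```

View pics/side2c.png

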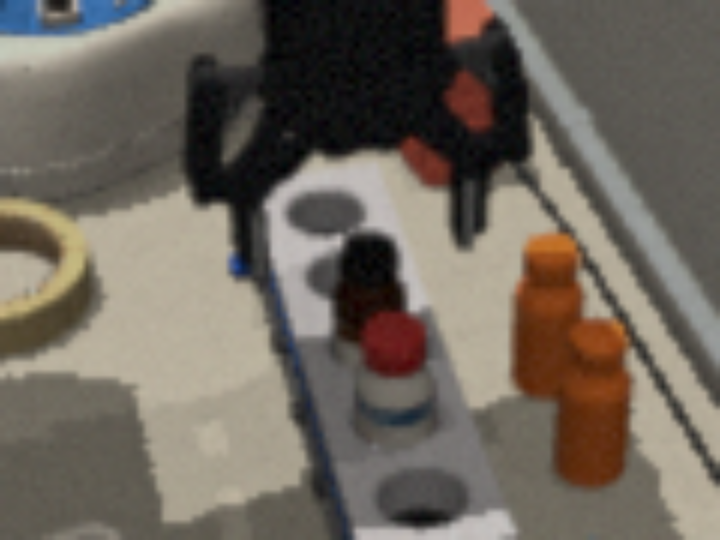

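```bash
python3 -c "
from h import *
for y in (76,80,84): print(y,proj('side',[[476.5,y,116],[476.5,y,109]]),proj('top',[[476.5,y,116]]))
im=cv2.imread('pics/side2.png');cv2.imwrite('pics/side2d.png',cv2.resize(im[140:185,235:275],None,fx=13,fy=13,interpolation=0))
im=cv2.imread('pics/top0.png');cv2.imwrite('pics/top0e.png',cv2.resize(im[170:205,195:230],None,fx=16,fy=16,interpolation=0))
"
```

```text
76 [[253.64278669 153.57258749]
 [253.68683333 155.67236399]] [[214.32765077 181.67279346]]
80 [[253.20973228 152.6911013 ]
 [253.25585338 154.78933533]] [[212.63622859 181.82338729]]
84 [[252.77916739 151.81468256]
 [252.82733847 153.91135726]] [[210.94437649 181.9740194 ]]
```

View pics/side2d.png

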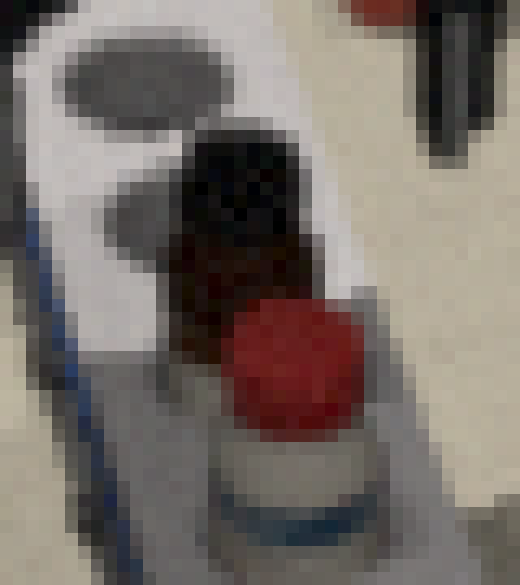

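View pics/top0e.png

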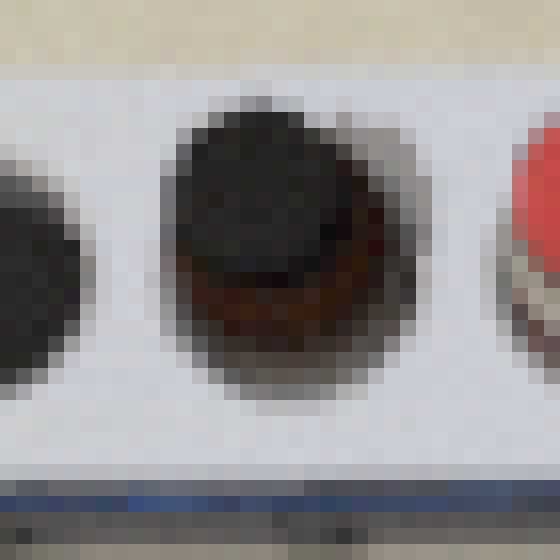

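move_arm(
  targets=[
    [[1,0.085,0.013,0.008,0,0,0],[1,0,0,0,0,0,0],[0.45,0,0,0,0,0,0],[0.45,0,0,0,0,0,0],[0.45,0,0,0,0,0,0]],
  ],
)

```text
time_s: 4.25
eef_pos: [478.4, 83.3, 86.9]
ee_rot: [0.48, 0.519, 0.48, -0.519]
force: [-1.0, 0.2, 0.2]
grip_width: 0.513
```

```bash
python3 -c "
from h import *
plan([476.8,84.5,85.5])
for n in('side',):
    im=ctrl.capture(n)[:,:,::-1]; cv2.imwrite(f'pics/{n}3.png',im)
    s,p,r=st(); q=proj(n,[p]);print(n,q)
    u,v=map(int,q[0]);cv2.imwrite(f'pics/{n}3c.png',cv2.resize(im[v-35:v+35,u-45:u+45],None,fx=8,fy=8))
"
```

```text
t 4.25 p [478.4  83.3  86.9] F [-1.   0.2  0.2] g 0.513 T [-0.01 -0.   -0.  ]
turn share [ 0.0014  0.     -0.0006]
turn share [-2.9986e+00  9.0000e-04  0.0000e+00]
world d [-1.6  1.2 -1.4] tool share [ 0.0093 -0.0115 -0.0072]
side [[253.71884376 160.43711463]]
```

View pics/side3c.png

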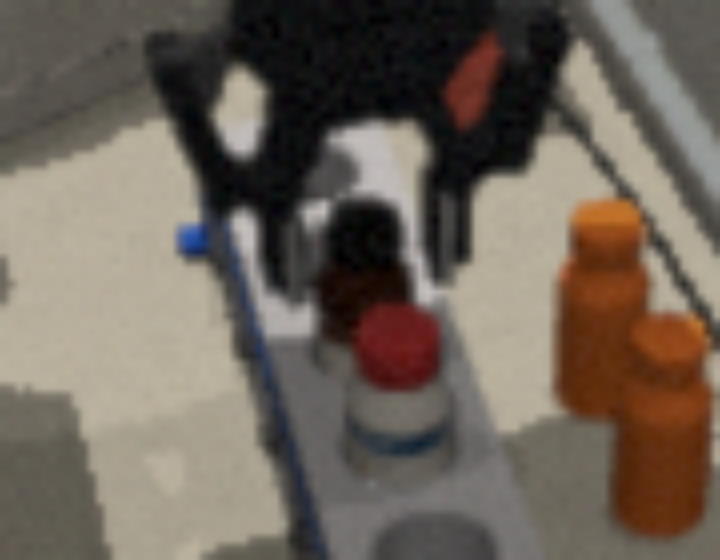

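move_arm(
  targets=[
    [[0,0,0,0,0,0,0],[0,0,0,0,0,0,0],[0,0,0,0,0,0,0],[0,0,0,0,0,0,0]],
  ],
  force=40,
)

```text
time_s: 4.7
eef_pos: [478.5, 83.3, 87.1]
ee_rot: [0.48, 0.519, 0.48, -0.519]
force: [-0.9, 0.0, 4.8]
grip_width: 0.347
```

```bash
python3 -c "
from h import *
plan([476.8,84.5,85.5])
for n in('side',):
    im=ctrl.capture(n)[:,:,::-1]; cv2.imwrite(f'pics/{n}4.png',im)
    s,p,r=st(); q=proj(n,[p]);print(p,n,q)
    u,v=map(int,q[0]);cv2.imwrite(f'pics/{n}4c.png',cv2.resize(im[v-35:v+35,u-45:u+45],None,fx=8,fy=8))
"
```

```text
t 4.7 p [478.5  83.3  87.1] F [-0.9  0.   4.8] g 0.347 T [-0.02  0.29 -0.07]
turn share [ 0.0014  0.0001 -0.0006]
turn share [-2.9986e+00  1.0000e-03  1.0000e-04]
world d [-1.7  1.2 -1.6] tool share [ 0.0109 -0.0117 -0.0072]
[478.44093624  83.29865694  87.10212235] side [[253.73346625 160.35268797]]
```

View pics/side4c.png

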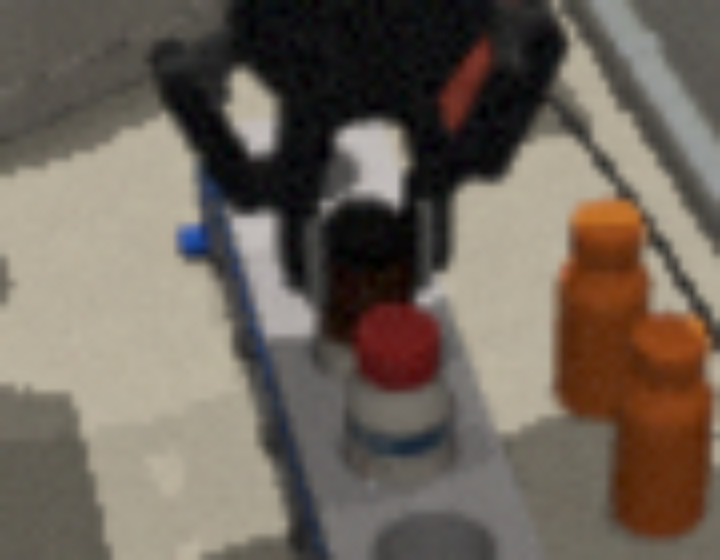

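move_arm(
  targets=[
    [[0,0,0,0,0,0,0],[0,0,0,0,0,0,0],[0,0,0,0,0,0,0]],
  ],
)

```text
time_s: 5.05
eef_pos: [478.5, 83.3, 87.1]
ee_rot: [0.48, 0.519, 0.48, -0.519]
force: [-1.6, 0.4, 4.7]
grip_width: 0.348
```

move_arm(
  targets=[
    [[0,-0.05,0,0,0,0,0],[0,-0.1,0,0,0,0,0],[0,-0.15,0,0,0,0,0],[0,-0.15,0,0,0,0,0],[0,0,0,0,0,0,0]],
  ],
)

```text
time_s: 5.55
eef_pos: [479.6, 83.3, 156.9]
ee_rot: [0.481, 0.521, 0.479, -0.518]
force: [0.2, -0.0, -0.9]
grip_width: 0.349
```

```bash
python3 -c "
from h import *
plan([476.8,84.5,85.5])
for n in('side','top'):
    im=ctrl.capture(n)[:,:,::-1]; cv2.imwrite(f'pics/{n}5.png',im)
    s,p,r=st(); q=proj(n,[p]);print(p,n,q)
    u,v=map(int,q[0]);cv2.imwrite(f'pics/{n}5c.png',cv2.resize(im[v-35:v+45,u-45:u+45],None,fx=7,fy=7))
"
```

```text
t 5.55 p [479.6  83.3 156.9] F [ 0.2 -0.  -0.9] g 0.349 T [-0.01 -0.01 -0.  ]
turn share [ 0.0015 -0.0001 -0.0052]
turn share [-2.9985e+00  8.2000e-03 -1.0000e-04]
world d [ -2.8   1.2 -71.4] tool share [ 0.4761 -0.0219 -0.0066]
[478.78773135  83.30233392 155.16201312] side [[253.42565505 139.67085498]]
[478.17629033  83.33160458 154.03230056] top [[209.27541689 177.14257847]]
```

View pics/side5c.png

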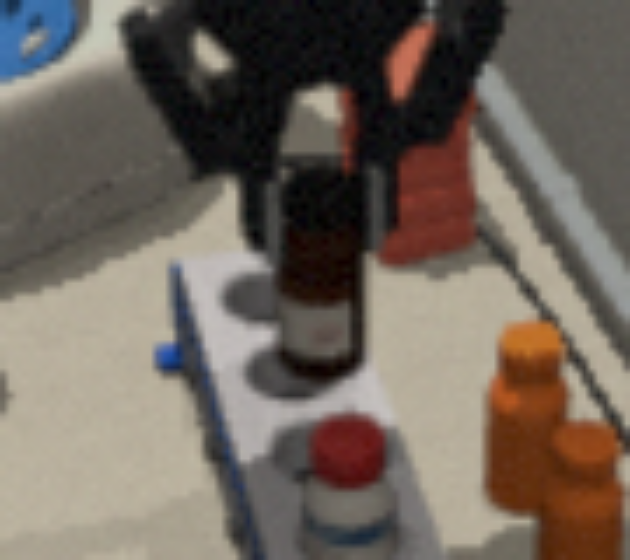

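```bash
python3 -c "
from h import *
plan([482,136.3,150])"
```

```text
t 5.65 p [478.2  83.3 154. ] F [-1.   0.7 -0.4] g 0.347 T [-0.01 -0.01  0.04]
turn share [ 0.0014  0.     -0.0003]
turn share [-2.9986e+00  5.0000e-04  0.0000e+00]
world d [ 3.8 53.  -4. ] tool share [ 0.0269 -0.0022 -0.354 ]
```

move_arm(
  targets=[
    [[0,0,-0.002,-0.12,0,0,0],[0,0,0,-0.12,0,0,0],[0,0,0,-0.114,0,0,0],[0,0,0,0,0,0,0],[0,0,0,0,0,0,0]],
  ],
  force=60,
)

```text
time_s: 6.15
eef_pos: [481.7, 136.1, 153.1]
ee_rot: [-0.48, -0.519, -0.481, 0.52]
force: [0.4, 0.3, -0.2]
grip_width: 0.335
```

```bash
python3 -c "
from h import *
plan([482,136.3,118])
for n in('side',):
    im=ctrl.capture(n)[:,:,::-1]; cv2.imwrite(f'pics/{n}6.png',im)
    s,p,r=st(); q=proj(n,[p]);print(p,n,q)
    u,v=map(int,q[0]);cv2.imwrite(f'pics/{n}6c.png',cv2.resize(im[v-35:v+45,u-45:u+45],None,fx=7,fy=7))
"
```

```text
t 6.15 p [481.7 136.1 153.1] F [ 0.4  0.3 -0.2] g 0.335 T [ 0.04 -0.01 -0.04]
turn share [0.002  0.0004 0.0017]
turn share [-2.998e+00 -2.600e-03  6.000e-04]
world d [  0.3   0.2 -35.1] tool share [ 0.2343  0.0026 -0.0015]
[481.7934808  135.81273848 153.36550131] side [[248.90963433 129.12880678]]
```

View pics/side6c.png

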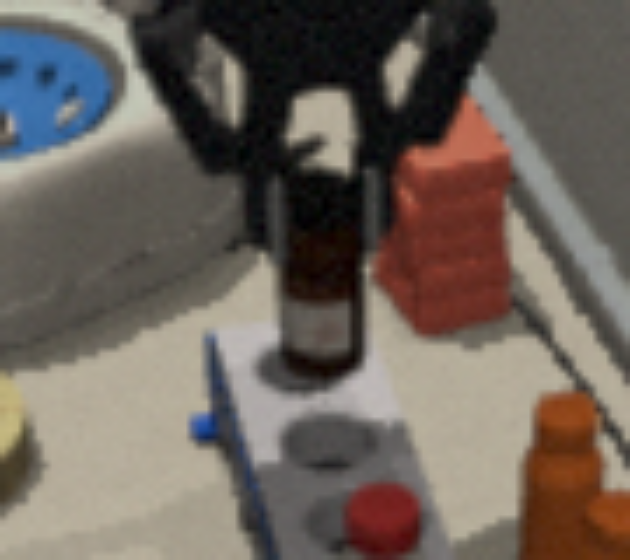

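```bash
python3 -c "
from h import *
print(proj('side',[[481.8,135.8,102.4],[481.7,137.2,62],[481.7,133.2,62],[485.8,189.1,62]]))
im=cv2.imread('pics/side6.png');cv2.imwrite('pics/side6d.png',cv2.resize(im[125:175,230:275],None,fx=12,fy=12,interpolation=0))"
```

```text
[[249.38631342 144.57001933]
 [249.56822672 155.77258683]
 [249.95873261 156.59550361]
 [246.01260535 145.22720578]]
```

View pics/side6d.png

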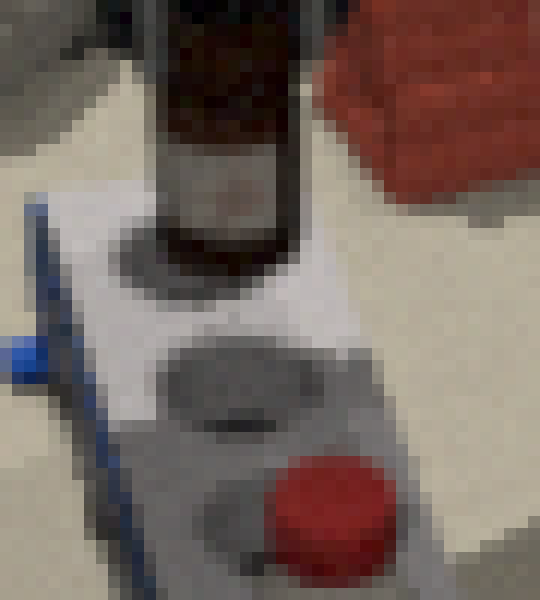

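```bash
cat >> h.py <<'E'
def circ(n,x,y,z,r):
    a=np.linspace(0,2*np.pi,60);return proj(n,np.c_[x+r*np.cos(a),y+r*np.sin(a),np.full(60,z)])
def overlay(n,im,base,u0,v0,w,h,f,extra=()):
    o=cv2.resize(im[v0:v0+h,u0:u0+w],None,fx=f,fy=f,interpolation=0).copy()
    for zz,r,c in((0,17,(0,255,0)),(66,12.8,(255,0,255)),(80,12.8,(0,255,255))):
        p=circ(n,base[0],base[1],base[2]+zz,r);q=((p-[u0,v0]+.5)*f).astype(int);cv2.polylines(o,[q],True,c,1)
    for e in extra:
        p=circ(n,*e);q=((p-[u0,v0]+.5)*f).astype(int);cv2.polylines(o,[q],True,(0,0,255),1)
    return o
E
python3 -c "
from h import *
W=[(*well(s),62,19.5) for s in(104,52,0,-104)]
out=[]
for k,b in((2,(477,83.5,36)),(5,(478.8,83.3,104.1)),(6,(481.8,135.8,102.4))):
    im=cv2.imread(f'pics/side{k}.png'); out.append(overlay('side',im,b,230,115,42,85,6,W))
cv2.imwrite('pics/ov.png',np.hstack(out))"
```

```text
(no output)
```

View pics/ov.png

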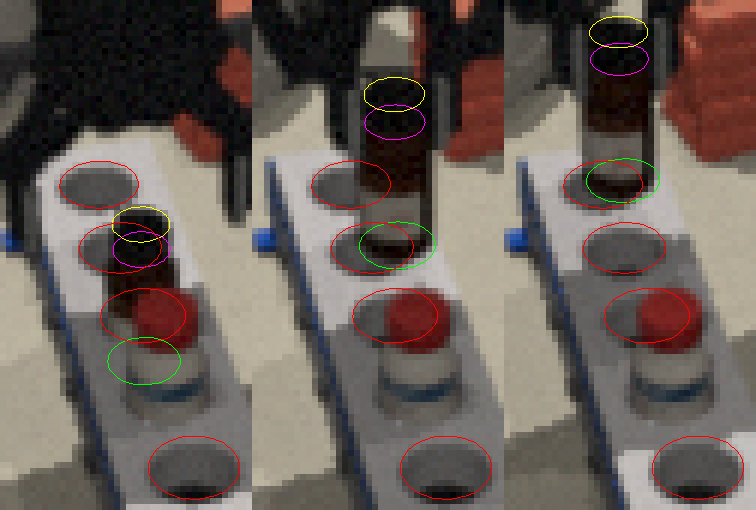

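move_arm(
  targets=[
    [[0,0.1,0,0,0,0,0],[0,0.1,0,0,0,0,0],[0,0.033,0,0,0,0,0],[0,0,0,0,0,0,0],[0,0,0,0,0,0,0]],
  ],
)

```text
time_s: 6.7
eef_pos: [482.4, 136.0, 119.6]
ee_rot: [0.48, 0.519, 0.48, -0.519]
force: [-0.7, -0.1, -0.5]
grip_width: 0.339
```

```bash
python3 -c "
from h import *
plan([482,136.3,118])
s,p,r=st();n='side'
im=ctrl.capture(n)[:,:,::-1]; cv2.imwrite(f'pics/{n}7.png',im)
W=[(*well(s),62,19.5) for s in(104,52,0,-104)]
cv2.imwrite('pics/ov7.png',overlay(n,im,p-[0,0,51.1],225,115,50,60,10,W))"
```

```text
t 6.7 p [482.4 136.  119.6] F [-0.7 -0.1 -0.5] g 0.339 T [-0.03 -0.03  0.01]
turn share [ 0.001  -0.     -0.0006]
turn share [-2.999e+00  1.000e-03 -0.000e+00]
world d [-0.4  0.3 -1.6] tool share [ 0.0107 -0.003  -0.0018]
```

View pics/ov7.png

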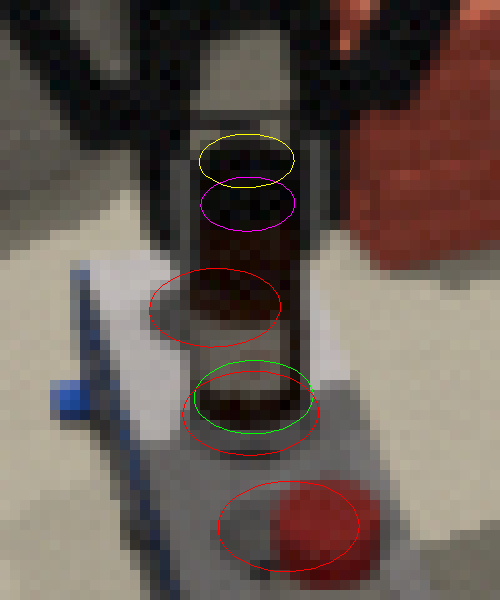

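move_arm(
  targets=[
    [[0,0.01,0.003,0.026,0,0,0],[0,0,0,0,0,0,0],[0,0.03,0,0,0,0,0],[0,0.03,0,0,0,0,0],[0,0,0,0,0,0,0]],
  ],
)

```text
time_s: 7.25
eef_pos: [481.9, 132.4, 107.8]
ee_rot: [-0.48, -0.519, -0.48, 0.52]
force: [0.2, 0.0, -1.2]
grip_width: 0.335
```

```bash
python3 -c "
from h import *
plan([482,132,100])
s,p,r=st();n='side'
im=ctrl.capture(n)[:,:,::-1]; cv2.imwrite(f'pics/{n}8.png',im)
W=[(*well(s),62,19.5) for s in(104,52,0,-104)]
cv2.imwrite('pics/ov8.png',overlay(n,im,p-[0,0,51.1],225,115,50,60,10,W))"
```

```text
t 7.25 p [481.9 132.4 107.8] F [ 0.2  0.  -1.2] g 0.335 T [-0.01 -0.01  0.05]
turn share [0.0014 0.0001 0.0013]
turn share [-2.9986e+00 -2.1000e-03  2.0000e-04]
world d [ 0.1 -0.4 -7.8] tool share [0.0521 0.0012 0.0024]
```

View pics/ov8.png

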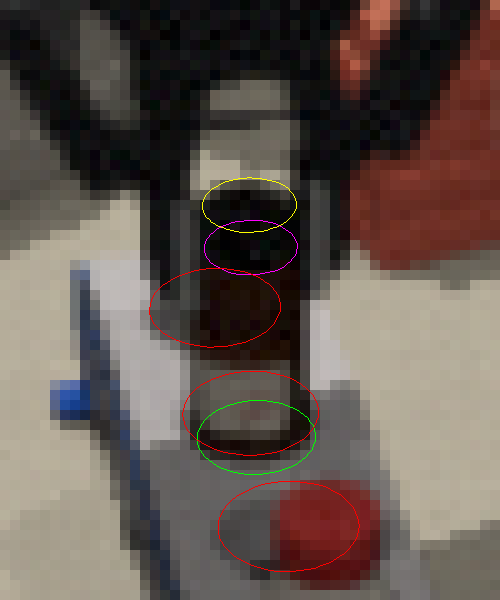

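move_arm(
  targets=[
    [[0,0.03,0,0,0,0,0],[0,0.03,0,0,0,0,0],[0,0.02,0,0,0,0,0],[0,0,0,0,0,0,0]],
  ],
)

```text
time_s: 7.7
eef_pos: [482.0, 132.3, 96.0]
ee_rot: [-0.48, -0.519, -0.48, 0.519]
force: [-0.6, 0.4, 0.1]
grip_width: 0.336
```

move_arm(
  targets=[
    [[0,0.02,0,0,0,0,0],[0,0.02,0,0,0,0,0],[0,0.01,0,0,0,0,0],[0,0,0,0,0,0,0]],
  ],
)

```text
time_s: 8.1
eef_pos: [482.2, 132.3, 88.9]
ee_rot: [-0.48, -0.519, -0.48, 0.519]
force: [0.6, -0.2, -0.6]
grip_width: 0.335
```

Nearly at floor level; now pushing gently.

move_arm(
  targets=[
    [[0,0.01,0,0,0,0,0],[0,0.01,0,0,0,0,0],[0,0,0,0,0,0,0]],
  ],
)

```text
time_s: 8.4
eef_pos: [482.7, 132.5, 87.3]
ee_rot: [0.48, 0.52, 0.48, -0.519]
force: [-3.6, 0.2, 11.1]
grip_width: 0.339
```

move_arm(
  targets=[
    [[0,0.01,0,0,0,0,0],[0,0.01,0,0,0,0,0],[0,0,0,0,0,0,0]],
  ],
)

```text
time_s: 8.7
eef_pos: [483.4, 132.5, 86.9]
ee_rot: [0.481, 0.52, 0.479, -0.518]
force: [-11.7, -1.2, 38.5]
grip_width: 0.338
```

move_arm(
  targets=[
    [[0,-0.05,0,0,0,0,0],[0,-0.15,0,0,0,0,0],[0,-0.15,0,0,0,0,0],[0,-0.08,0,0,0,0,0],[0,0,0,0,0,0,0]],
  ],
)

```text
time_s: 9.2
eef_pos: [483.0, 132.4, 148.7]
ee_rot: [0.481, 0.52, 0.479, -0.518]
force: [-0.4, -0.1, -0.6]
grip_width: 0.337
```

```bash
python3 -c "
from h import *
plan([486.2,184.3,119])"
```

```text
t 9.2 p [483.  132.4 148.7] F [-0.4 -0.1 -0.6] g 0.337 T [ 0.02 -0.01  0.03]
turn share [ 0.0014 -0.0003 -0.0027]
turn share [-2.9986e+00  4.2000e-03 -5.0000e-04]
world d [  3.2  51.9 -29.7] tool share [ 0.1984 -0.0061 -0.3467]
```

move_arm(
  targets=[
    [[0,0,0,-0.15,0,0,0],[0,0,0,-0.15,0,0,0],[0,0.1,0,-0.047,0,0,0],[0,0.08,0,0,0,0,0],[0,0,0,0,0,0,0]],
  ],
)

```text
time_s: 9.7
eef_pos: [485.0, 183.8, 118.1]
ee_rot: [-0.479, -0.518, -0.481, 0.521]
force: [-0.5, -0.5, 0.1]
grip_width: 0.335
```

```bash
python3 -c "
from h import *
plan([486.2,184.3,119])
s,p,r=st();n='side'
im=ctrl.capture(n)[:,:,::-1]; cv2.imwrite(f'pics/{n}9.png',im)
plan([486.2,184.3,119])
W=[(*well(s),62,19.5) for s in(104,52,0,-104)]
cv2.imwrite('pics/ov9.png',overlay(n,im,p-[0,0,51.1],220,105,50,60,10,W))"
```

```text
t 9.7 p [485.  183.8 118.1] F [-0.5 -0.5  0.1] g 0.335 T [-0.    0.06 -0.01]
turn share [0.0015 0.0011 0.0045]
turn share [-2.9985e+00 -7.1000e-03  1.8000e-03]
world d [1.2 0.5 0.9] tool share [-0.0061  0.0075 -0.004 ]
t 9.75 p [485.7 183.7 119.3] F [-0.4  0.6 -0.5] g 0.337 T [-0.03  0.03  0.02]
turn share [0.001  0.0007 0.0026]
turn share [-2.999e+00 -4.100e-03  1.100e-03]
world d [ 0.5  0.6 -0.3] tool share [ 0.0023  0.003  -0.0043]
```

View pics/ov9.png

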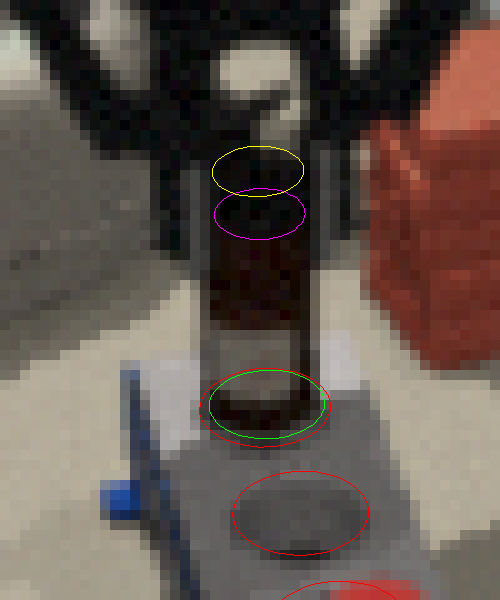

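move_arm(
  targets=[
    [[0,0.03,0.003,0,0,0,0],[0,0.03,0,0,0,0,0],[0,0.015,0,0,0,0,0],[0,0,0,0,0,0,0]],
  ],
)

```text
time_s: 10.15
eef_pos: [486.7, 184.0, 109.1]
ee_rot: [-0.48, -0.519, -0.48, 0.519]
force: [0.3, -0.2, -0.4]
grip_width: 0.336
```

move_arm(
  targets=[
    [[0,0.03,0,0,0,0,0],[0,0.03,0,0,0,0,0],[0,0.02,0,0,0,0,0],[0,0,0,0,0,0,0]],
  ],
)

```text
time_s: 10.55
eef_pos: [486.5, 184.2, 96.8]
ee_rot: [-0.48, -0.519, -0.48, 0.519]
force: [0.8, -0.4, -0.9]
grip_width: 0.335
```

move_arm(
  targets=[
    [[0,0.02,0,0,0,0,0],[0,0.02,0,0,0,0,0],[0,0.015,0,0,0,0,0],[0,0,0,0,0,0,0]],
  ],
)

```text
time_s: 10.95
eef_pos: [486.6, 184.2, 88.8]
ee_rot: [-0.48, -0.519, -0.48, 0.519]
force: [0.2, 1.1, -0.6]
grip_width: 0.335
```

move_arm(
  targets=[
    [[0,0.01,0,0,0,0,0],[0,0.005,0,0,0,0,0],[0,0,0,0,0,0,0]],
  ],
)

```text
time_s: 11.25
eef_pos: [486.9, 184.2, 87.1]
ee_rot: [0.48, 0.519, 0.48, -0.519]
force: [-1.1, -0.4, 2.4]
grip_width: 0.334
```

move_arm(
  targets=[
    [[0,0.01,0,0,0,0,0],[0,0,0,0,0,0,0]],
  ],
)

```text
time_s: 11.45
eef_pos: [486.9, 184.2, 85.5]
ee_rot: [0.48, 0.519, 0.48, -0.519]
force: [-1.1, -0.1, 3.7]
grip_width: 0.334
```

move_arm(
  targets=[
    [[0,0.015,0,0,0,0,0],[0,0.015,0,0,0,0,0],[0,0,0,0,0,0,0]],
  ],
)

```text
time_s: 11.75
eef_pos: [486.9, 184.2, 80.8]
ee_rot: [0.48, 0.519, 0.48, -0.519]
force: [-0.6, -0.4, 2.5]
grip_width: 0.331
```

move_arm(
  targets=[
    [[0,0.02,0,0,0,0,0],[0,0.02,0,0,0,0,0],[0,0,0,0,0,0,0]],
  ],
)

```text
time_s: 12.05
eef_pos: [486.8, 184.2, 74.6]
ee_rot: [0.48, 0.519, 0.48, -0.519]
force: [0.1, 0.3, 0.1]
grip_width: 0.332
```

```bash
python3 -c "
from h import *
s,p,r=st();n='side';plan()
im=ctrl.capture(n)[:,:,::-1]; cv2.imwrite(f'pics/{n}10.png',im)
W=[(*well(s),62,19.5) for s in(104,52,0,-104)]
cv2.imwrite('pics/ov10.png',overlay(n,im,p-[0,0,51.1],220,105,50,60,10,W))"
```

```text
t 12.05 p [486.8 184.2  74.6] F [0.1 0.3 0.1] g 0.332 T [ 0.02 -0.13  0.03]
turn share [ 0.0014 -0.     -0.    ]
turn share [-2.9986e+00  0.0000e+00 -1.0000e-04]
```

View pics/ov10.png

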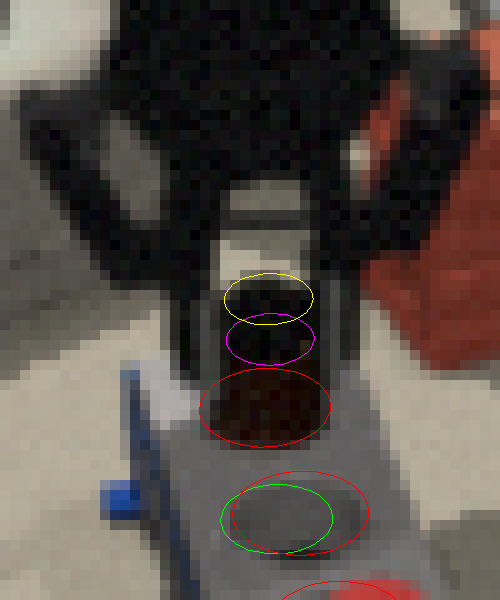

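move_arm(
  targets=[
    [[0,0.02,0,0,0,0,0],[0,0.015,0,0,0,0,0],[0,0,0,0,0,0,0]],
  ],
)

```text
time_s: 12.4
eef_pos: [486.8, 184.2, 69.5]
ee_rot: [0.48, 0.519, 0.48, -0.519]
force: [0.4, 1.0, 1.2]
grip_width: 0.335
```

move_arm(
  targets=[
    [[0,0.015,0,0,0,0,0],[0,0.007,0,0,0,0,0],[0,0,0,0,0,0,0]],
  ],
)

```text
time_s: 12.7
eef_pos: [486.9, 184.3, 66.3]
ee_rot: [0.48, 0.519, 0.48, -0.519]
force: [-0.5, -0.0, 2.3]
grip_width: 0.332
```

move_arm(
  targets=[
    [[0,0.01,0,0,0,0,0],[0,0,0,0,0,0,0]],
  ],
)

```text
time_s: 12.9
eef_pos: [486.9, 184.3, 65.1]
ee_rot: [0.48, 0.519, 0.48, -0.519]
force: [-1.7, 0.9, 6.5]
grip_width: 0.332
```

move_arm(
  targets=[
    [[0,0.01,0,0,0,0,0],[0,0,0,0,0,0,0]],
  ],
)

```text
time_s: 13.1
eef_pos: [487.2, 184.4, 64.9]
ee_rot: [0.48, 0.52, 0.48, -0.519]
force: [-6.3, -0.6, 21.2]
grip_width: 0.334
```

move_arm(
  targets=[
    [[0,-0.014,0,0,0,0,0],[0,0,0,0,0,0,0],[0.6,0,0,0,0,0,0],[0.6,0,0,0,0,0,0],[0.6,0,0,0,0,0,0]],
  ],
  force=20,
)

```text
time_s: 13.6
eef_pos: [486.7, 184.1, 65.1]
ee_rot: [-0.48, -0.519, -0.48, 0.519]
force: [-0.0, -0.4, -0.1]
grip_width: 0.598
```

move_arm(
  targets=[
    [[0.6,0,0,0,0,0,0],[0.6,-0.05,0,0,0,0,0],[0.6,-0.1,0,0,0,0,0],[0.6,-0.2,0,0,0,0,0],[0.6,-0.2,0,0,0,0,0]],
  ],
)

```text
time_s: 14.1
eef_pos: [486.6, 184.2, 149.2]
ee_rot: [-0.48, -0.519, -0.48, 0.519]
force: [0.4, -0.4, 0.8]
grip_width: 0.599
```

```bash
python3 -c "
from h import *
plan();n='side'
im=ctrl.capture(n)[:,:,::-1]; cv2.imwrite(f'pics/{n}11.png',im)
W=[(*well(s),62,19.5) for s in(104,52,0,-104)]
w=well(104)
cv2.imwrite('pics/ov11.png',overlay(n,im,[*w,14],220,105,50,60,10,W))"
```

```text
t 14.1 p [486.6 184.2 149.2] F [ 0.4 -0.4  0.8] g 0.599 T [-0.04  0.04 -0.01]
turn share [0.0014 0.0001 0.0005]
turn share [-2.9986e+00 -7.0000e-04  2.0000e-04]
```

View pics/ov11.png

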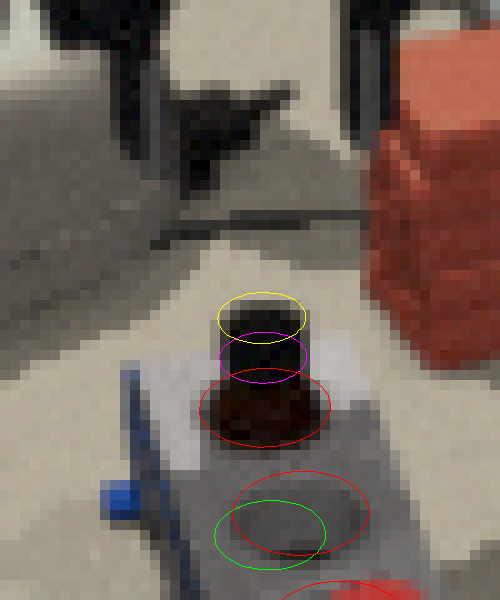

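move_arm(
  targets=[
    [[0.6,-0.3,0,0,0,0,0],[0.6,-0.3,0,0,0,0,0],[0.6,0,-0.3,0.1,0,0,0],[0.6,0,-0.3,0.1,0,0,0],[0.6,0,-0.3,0.1,0,0,0]],
  ],
)

```text
time_s: 14.65
eef_pos: [346.9, 149.6, 238.1]
ee_rot: [0.48, 0.519, 0.48, -0.519]
force: [0.9, -0.0, 1.9]
grip_width: 0.602
```

move_arm(
  targets=[
    [[0.6,0,0,0.3,0,0,0],[0.6,0,0,0.3,0,0,0],[0.6,0,0,0.3,0,0,0],[0.6,0,0,0.3,0,0,0],[0.6,0,0,0,0,0,0]],
  ],
)

```text
time_s: 15.15
eef_pos: [334.3, -33.8, 238.4]
ee_rot: [-0.479, -0.521, -0.477, 0.521]
force: [0.3, -0.2, 0.4]
grip_width: 0.603
```

```bash
python3 -c "
from h import *
plan();n='top'
im=ctrl.capture(n)[:,:,::-1]; cv2.imwrite(f'pics/{n}12.png',im)
w=well(104)
o=overlay(n,im,[*w,14],145,160,130,60,6,[(*well(s),62,19.5) for s in(104,52,0,-104)])
cv2.imwrite('pics/ov12.png',o)
im=ctrl.capture('side')[:,:,::-1];cv2.imwrite('pics/side12.png',im)
print(ctrl.sense()['dq'])"
```

```text
t 15.15 p [334.3 -33.8 238.4] F [ 0.3 -0.2  0.4] g 0.603 T [ 0.02 -0.03 -0.01]
turn share [-0.0064  0.0014 -0.0009]
turn share [ 2.9936e+00 -1.5000e-03 -2.1000e-03]
[0.066709   0.00192751 0.00367087 0.00230007 0.0008204  0.00975698]
```

View pics/ov12.png

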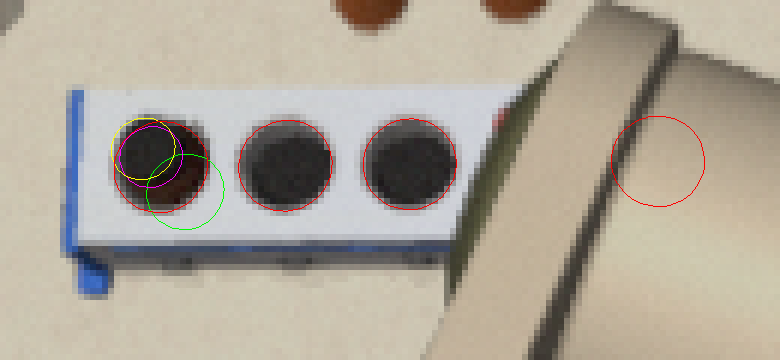

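View pics/side12.png

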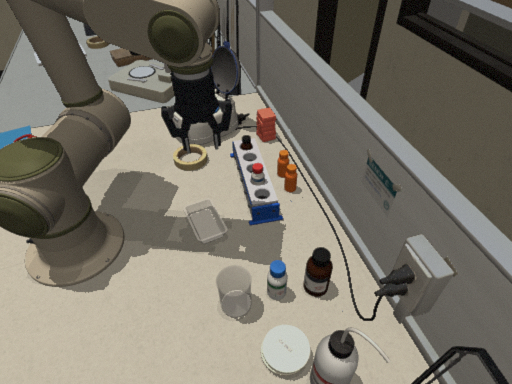

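The vial's cap sits at about (148,152) in the enlarged top crop, matching the outline predicted for fully home in the end well. The red-capped bottle (side 258,172), the beaker and the tape are where they were. The gripper touches nothing, so I'm handing in.

```bash
python3 -c "
from rig import ctrl
print(ctrl.finish_job())"
```

```text
the job is handed in; nothing more can be done
None
```

The brown vial is fully home in the end well next to the centrifuge, released, and the job is handed in at about 15.3 s. That was the second of the three empty wells I tried; I didn't need to try the third.

- **Lift:** I took the vial out of the middle well. Its mid-point rose to about 143 mm, against the 107 mm needed.
- **First well tried (next to the middle, towards the centrifuge):** the floor held, with 38 N of push and under 0.5 mm of movement, so it is clamped. That push was firmer than I meant.
- **Second well tried (the end well):** the floor gave way and slid about 22 mm. It then met a hard stop, where the force rose to 21 N. By the arm's height reading the underside is at about 14 mm, so the mid-point is at about 54 mm.

**Last checks:** in both camera views the cap matches the outline predicted for a vial standing upright and fully home at the well's centre. In the side view the red-capped bottle, beaker and tape look unmoved, and the gripper was well clear.

**Readings that disagreed:**
- **Position in the gripper:** the side view put the vial's base 4–5 mm further along the row than the arm's position reading. I moved the gripper 4 mm to allow for it, and the vial then went in without side contact.
- **Sliding force:** the floor slid at readings of only 2–4 N, less than the roughly 6 N stated, though these were taken with the arm pausing.
- **Grip width:** the gripper read about 29 mm on the 25.6 mm cap, but the vial did not slip.

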